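Load a wooden blank into a guarded hand press with a push stick

TASK

Load the hand press: with the orange push stick, feed the light wooden blank that lies on the press bed along the fence and in under the yellow-edged guard, until the spring bolts drop behind it (the red knob rises as the blank goes in and falls again when it is home) and hold it there. Keep your fingers off the blank and push it gently, never harder than 16 N. Then lay the push stick back in its two brackets on the near side of the press, and leave the spare blanks, the blue playing piece, the tape dispenser and the pencil where they are.

Things in the scene. Friction and masses are not known exactly. Their poses are not given: they have to be found in the camera images.
- press: grey hand press fixed on the table, 385 x 195 mm with brackets, head 195 mm, lever ball 250 mm high. Origin on the table under the middle of the guard's mouth; x = feed direction (into the guard), z up, y = towards the fence. Bed: flat steel top 20 mm over the table, x=-175 to 155, y=-70 to 44. Before x=-25 nothing on the bed but the fence; bridge over the guard at x=30 to 70 up to 130 mm, head from x=60
- fence (a point): point on the fence's face at the start of the bed, 20 mm over the table, at x=-175, y=+30 of the press; axes as the press. The fence is an aluminium bar along the whole bed, 22 mm high over it; a blank lying square against it is centred on y=0 of the press
- mouth (a point): point on the bed in the middle of the guard's mouth (press x=0, y=0), 20 mm over the table; axes as the press. The opening is 62.5 mm wide (y=-32.5 to +30) and 23 mm high over the bed; yellow front edge at x=-4 to 2, up to 57 mm over the table; the clear guard runs on to x=150. The near side has a flared lead-in from x=-22, y=-51 to x=8, y=-35
- bay (a point): point on the bed 50 mm inside the mouth, axes as the press. The two sprung drop bolts with the red knob on top (about 110 mm over the table) are on an adjustable unit: their rear faces stand anywhere from 13 mm before to 13 mm behind this point, not measured. Bolts 8 mm wide at y=-21 and +21 of the press: a stick within 5 mm of y=0 passes between them
- bolts (a joint): lift of the bolts in m: 0 = down, 0.008 to 0.009 = riding on the blank. The blank's front lifts them by sloped faces (4 to 8 N), then slides below them (2 to 5 N); near the end a spring plunger adds 2 to 4 N, and the bolts drop once the blank's rear is past them. A solid stop follows 2.5 mm further. If let go before the bolts drop, the blank is pushed back
- blank: light wooden block to be loaded, 70 mm (x) x 60 mm (y) x 16 mm high, 48 g, lying loose on the bed before the guard, a little off the fence and askew. Origin at the centre of its underside; x is its long axis, about along the feed
- stick: orange push stick, 90 g: flat bar 180 mm long (x=-80 to 100), 22 mm wide (y), 12 mm high, with a grip rib on the middle of its top (60 mm long, 16 mm thick, up to 62 mm over the underside). Origin on its underside below the rib; x runs to the black rubber tip, 100 mm ahead. It lies in its brackets parallel to the feed, tip towards the guard's side
- stick_grip (a point): middle of the push stick's grip rib, 46 mm over its underside, the place to hold it (rib 16 mm thick across the stick's y)
- stick_tip (a point): middle of the push stick's front face, 100 mm ahead of its origin and 6 mm over its underside
- rest (a point): where the stick's origin belongs in the brackets: 12 mm over the table, at x=-115, y=-117 of the press; axes as the press. Two dark steel U brackets, 50 mm to either side of it along x, 37 mm wide inside (y), side lips 10 mm above the rest height
- spare_a: spare light wooden blank, 70 x 60 x 16 mm, on the table in front of the press; origin under its centre; leave alone
- spare_b: second spare blank lying on the first; origin under its centre, 16 mm over the table; leave alone
- piece_a: blue painted wooden playing piece, 22 x 22 x 13 mm, on the table; origin under its centre; leave alone
- tape_dispenser: dark tape dispenser, 52 x 177 x 98 mm, to the right; origin under its centre; leave alone
- pencil: green pencil, 112 mm long, 7 mm thick, near the table edge; origin under its centre; leave alone
Not all that is in view belongs to the job. What is shaped like the blank but grey is not meant.

How it is judged:
On the way, in this order (a step that is already met when the one before it is completed fails the run):
1. the stick pushes the blank in under the guard, so that it lifts the bolts (value of joint bolts above 0.006 m and contact force between stick and blank above 0.2 N and x of blank in the frame of press above -0.03 m), for 0.1 s.
2. the blank is home and the bolts have dropped behind it (x of blank in the frame of press above 0.065 m and value of joint bolts below 0.003 m and angle between the x axis of blank and the x axis of press, either way round below 0.06 rad), for 0.2 s.
At the end, for the whole second after the job is handed in: Blank centre over 65 mm past the mouth, square within 0.06 rad, bolts down behind it (lift under 3 mm); stick in its brackets, origin within 25 mm along, 9 mm across and 4 mm in height of the rest point, within 0.12 rad of the feed direction; both at rest (all of step 2 and z of stick in the frame of rest between -0.004 and 0.004 m and x of stick in the frame of rest between -0.025 and 0.025 m and y of stick in the frame of rest between -0.009 and 0.009 m and angle between the x axis of stick and the x axis of press, either way round below 0.12 rad and linear speed of each of blank, stick below 0.01 m/s); the robot touches nothing.
It fails at once if the stick pushes the blank with more than 16 N (contact force between stick and blank above 16 N).
It fails at once if the fingers touch the blank (contact force between the fingers and blank above 0.5 N).
It fails at once if a spare blank, the blue playing piece, the tape dispenser or the pencil is moved by more than 15 mm (distance of any of spare_a, spare_b, piece_a, tape_dispenser, pencil from where it was at the start of the episode above 0.015 m).
It also fails if it takes over 70 s, if anything falls off the work surface, if the arm or the gripper's body presses on something with over 40 N, if the wrist force passes 120 N, or if a joint passes its speed limit or range.

ROBOT

A 7-joint arm with a two-finger parallel gripper is mounted at the origin on a cart in front of the work surface, level with it; the furniture and walls round the work are solid. World frame = base frame: x ahead of the robot, y to its left, z up, the work surface at z = 0. Lengths are in m, angles in rad, forces in N, time in s.
With the tool pointing down it reaches from about 0.4 to 0.85 m from the base axis. Payload 10.4 kg.
Tool frame: the origin (TCP) lies on the centre line of the jaws, within the pads' length; the fingertips stand 17 mm ahead of it and the grasp point (between the pads) lies 2 mm behind it; z points along the fingers, y is the direction in which the jaws open and shut (so a half turn about z gives the same grasp; the last joint's range is limited). The gripper opens to 87 mm and grips with 3 to 60 N. Pads are 19 mm wide; open, the fingers measure 117 mm over their backs; the gripper's body (75 mm by 190 mm) begins 51 mm behind the grasp point.
Start: joints at [1.112, 0.332, -0.065, 1.46, 0.022, 1.35, -0.088], TCP at [0.264, -0.567, 0.24] pointing down, gripper open.
Joint ranges: [-2.6, 2.6], [-0.5, 2.12], [-1.47, 1.34], [0.16, 2.42], [-1.27, 4.41], [0.06, 2.06], [-2.6, 2.6]. Speed limits (rad/s): [2.22, 2.22, 2.79, 2.79, 3.14, 3.14, 3.14].

INTERFACE

Orientations are given as a unit quaternion [x, y, z, w].
In Python, from bench import r gives the robot as it stands.
- The arm moves only by the tool apply_moves, never from a script. Its argument "commands" is a list of rows, each an object with "rot": the turn, a rotation vector about the world's x, y, z in units of 180 degrees (1.0 is 180 degrees), a list of three; "linear": the shift along the world's x, y, z in units of 0.3 m (1.0 is 0.3 m), a list of three; "grip": the closure, from -1 (fully open) to 1 (shut). A call has 1 to 20 rows; each row is the pose to reach, as a shift and turn from the pose commanded when the call began, turning the shorter way round; what a row does not reach only later rows make up. A row lasts 1/10 s, in which the tool goes at most 50 mm and 8.59 degrees, less where a joint would pass 70% of its speed; a pose out of reach is approached as far as the arm can. A call with a number of a shift or a turn outside -1 to 1 is refused whole. A call with a gripper value outside its range is refused whole. The fingers move at their own pace and stop on an object; "newtons" is the grip in N (left out, the last holds). Time passes only in rows, so rows that repeat a pose let the fingers close. It gives the time, the measured TCP pose, the force and the opening at its end, in the units of the state.
- r.read_state(): the state, without advancing time (a new reading comes with each control period).
- r.camera(name): name is "scene" or "top"; returns a dict with "frame" (480x640x3 uint8, red, green, blue), "mtx" (3x3 intrinsics, pixels), "extrinsics" (4x4, takes a point from world to camera coordinates). Camera axes: x right, y down, z forward; pixel columns grow to the right and rows downward; lengths in m; the calibration is good to about 2 mm. A picture is of the moment at which its call begins. There is no depth.
- r.close_job(): hands the job in, once; it reports no verdict.
Trained networks look in a picture, given as the dict that the camera call returned (one of the last four; its "shot" number tells which), for a name from the list of things; names that differ only in an ending like _2 or _b are one class to them, and where a whole thing is asked for, a point or a joint stands for the part that bears it (a point fixed in the world has none). Each returns a list of dicts, best first, with "p" (0 to 1); they miss things now and then, are a little off and sometimes report something else, mostly with a low value. They report only what shows in the picture. A call takes as long as a camera call. They do not tell look-alikes from the thing itself.
- r.search_frame(thing, picture): "bbox" ([left, top, width, height] in pixels, round what is visible of it).
- r.spot_point(thing, picture): "location" ([column, row] in pixels: a listed point, or the origin of a listed thing).
The state is a dict: "time": time; "joint_positions": joint angles; "joint_vel": joint speeds; "joint_torque": joint torques, N m; "ee_pos": TCP position; "eef_rot": TCP orientation; "ft_force": force on the tool from outside, world axes, zero at the start; "torque": the same for the moment, N m; "width": finger opening in m.
Only numpy, scipy, OpenCV 4.12 (cv2) and the standard library are available. Lean on these libraries where they do the work, as an engineer would, in place of code of your own. Each camera call takes 0.05 s, during which the arm holds its last target. There are 200 camera calls.

## Working session

There is one attempt and no reset: what is moved stays moved. The work goes in short steps, Python scripts to look and compute and a tool call to move; the robot and the scene stay as the last step left them, time stands still between calls to the robot, and variables do not carry over. Pictures are saved under pics/ and viewed, about 8 in all and at most 12, crops included, and the job is handed in when it is done.

Besides the shell and the picture viewer there is one more tool, called after "Emit:" as name(argument=value, ...) on one line, values as JSON. apply_moves: Moves the arm, as the interface text tells. Its arguments: {"type":"object","properties":{"commands":{"type":"array","items":{"type":"object","properties":{"rot":{"type":"array","items":{"type":"number"}},"linear":{"type":"array","items":{"type":"number"}},"grip":{"type":"number"}}}},"newtons":{"type":"number"}},"required":["commands"]}

```bash
ls; mkdir -p pics
cat > h.py <<'E'
import numpy as np, cv2
from bench import r
def ray(c,px):
    R=c["extrinsics"][:3,:3];t=c["extrinsics"][:3,3]
    d=R.T@np.linalg.solve(c["mtx"],[px[0],px[1],1.]);return -R.T@t,d
def atz(c,px,z):
    o,d=ray(c,px);return o+d*(z-o[2])/d[2]
def proj(c,p):
    q=c["mtx"]@(c["extrinsics"][:3,:3]@np.asarray(p,float)+c["extrinsics"][:3,3]);return q[:2]/q[2]
def save(c,n,crop=None,s=1):
    f=c["frame"]
    if crop: f=f[crop[1]:crop[1]+crop[3],crop[0]:crop[0]+crop[2]]
    cv2.imwrite("pics/"+n,cv2.resize(f[...,::-1],None,fx=s,fy=s,interpolation=cv2.INTER_CUBIC))
E
python3 - <<'E'
from h import *
np.set_printoptions(precision=4,suppress=True)
Z=dict(fence=.02,mouth=.02,bay=.02,rest=.012,blank=.02,stick=.012,stick_grip=.058,stick_tip=.018,spare_b=.016,piece_a=0,tape_dispenser=0,pencil=0,press=0)
for n in("top","scene"):
    c=r.camera(n);save(c,n+"0.png")
    print(n,ray(c,(320,240)))
    for t,z in Z.items():
        for d in r.spot_point(t,c)[:2]:
            print(t,round(d["p"],2),np.round(d["location"],1),atz(c,d["location"],z))
s=r.read_state();print(s)
E
```

```text
pics
top (array([ 0.3376, -0.0635,  1.0097]), array([ 0.1527, -0.0075, -0.9883]))
fence 0.59 [176.3 206.2] [0.5536 0.2121 0.02  ]
mouth 0.71 [266.6 195.9] [0.5769 0.0354 0.02  ]
bay 0.61 [290.1 194.6] [ 0.5802 -0.0109  0.02  ]
blank 0.84 [404.6 236.9] [ 0.499  -0.2359  0.02  ]
blank 0.58 [225.3 216.7] [0.534  0.1151 0.02  ]
stick 0.56 [223.2 272.3] [0.4255 0.1163 0.012 ]
stick_grip 0.63 [223.8 266. ] [0.4332 0.1073 0.058 ]
stick_tip 0.63 [274.4 260.4] [0.4495 0.0169 0.018 ]
stick_tip 0.21 [224.6 270.6] [0.4283 0.1126 0.018 ]
spare_b 0.78 [291.  295.3] [ 0.3827 -0.0166  0.016 ]
spare_b 0.66 [223.9 218.6] [0.531  0.1184 0.016 ]
piece_a 0.58 [227. 301.] [0.3705 0.1088 0.    ]
piece_a 0.29 [292.9 293.8] [ 0.3864 -0.0195  0.    ]
tape_dispenser 0.61 [379.5 310.2] [ 0.3569 -0.1889  0.    ]
tape_dispenser 0.54 [269.1 204.7] [0.5638 0.0319 0.    ]
pencil 0.65 [466.8 331.3] [ 0.3187 -0.358   0.    ]
press 0.84 [267.2 202.6] [0.568  0.0358 0.    ]
scene (array([-0.1488,  0.4845,  0.7069]), array([ 0.5948, -0.5279, -0.6063]))
fence 0.7 [178.  301.8] [0.5482 0.2117 0.02  ]
bay 0.9 [268.5 248.2] 
[... 553 characters left out ...]
01.9 270.3] [ 0.3606 -0.1942  0.    ]
pencil 0.66 [463.1 246.3] [ 0.3303 -0.3575  0.    ]
pencil 0.17 [174.2 302.3] [0.5719 0.2099 0.    ]
press 0.74 [252.7 265.4] [0.567  0.0329 0.    ]
{'time': 1.4, 'joint_positions': array([ 1.1124,  0.3322, -0.0647,  1.4601,  0.0216,  1.3499, -0.0885]), 'joint_vel': array([-0.0022, -0.0016,  0.0012, -0.0001,  0.0004, -0.001 ,  0.0007]), 'joint_torque': array([ -0.0001, -62.3035,   0.0245, -39.0126,  -0.0611,   0.0315,
         0.    ]), 'ee_pos': array([ 0.2639, -0.5666,  0.2396]), 'eef_rot': array([0.9763, 0.2162, 0.    , 0.    ]), 'ft_force': array([-0.0935, -0.1176, -0.566 ]), 'torque': array([-0.0003, -0.0256,  0.0097]), 'width': 0.08687517030724895}
```

View pics.

Run:
```python
import cv2
a=cv2.imread("pics/top0.png")[150:330,140:440];cv2.imwrite("pics/top0c.png",cv2.resize(a,None,fx=2.66,fy=2.66,interpolation=cv2.INTER_CUBIC))
a=cv2.imread("pics/scene0.png")[180:370,130:430];cv2.imwrite("pics/scene0c.png",cv2.resize(a,None,fx=2.66,fy=2.66,interpolation=cv2.INTER_CUBIC))
```

```text
(no output)
```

View pics/top0c.png

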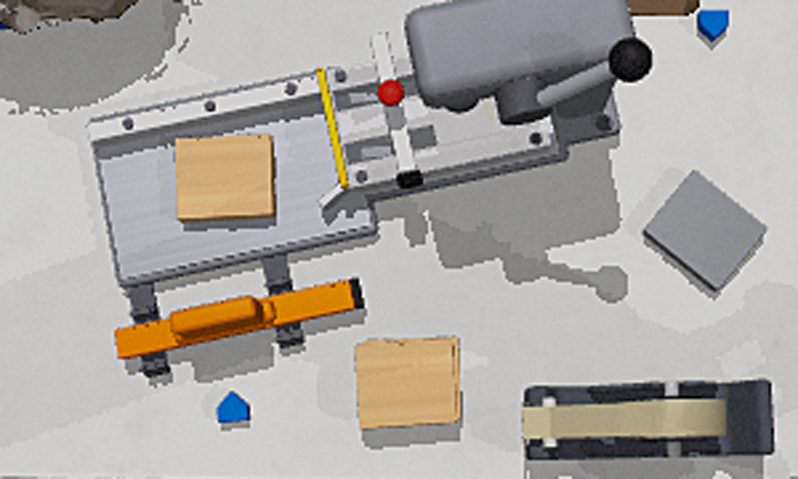

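View pics/scene0c.png

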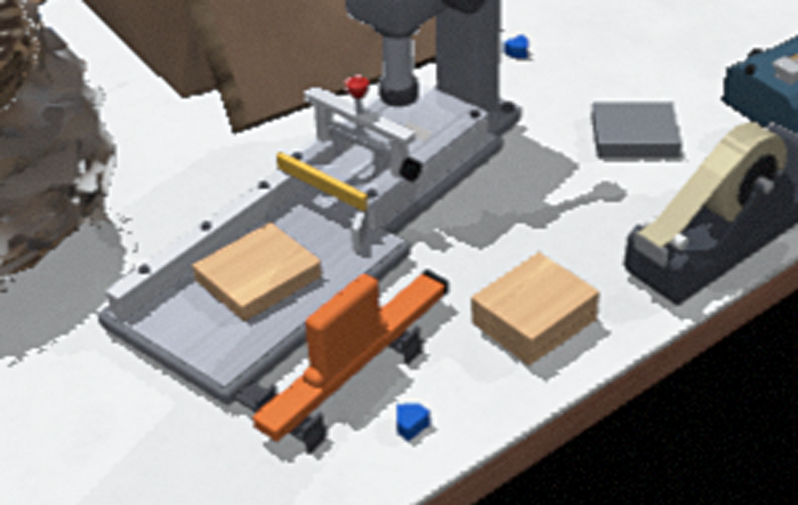

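```bash
cat > fit.py <<'E'
from h import *
from scipy.optimize import least_squares
np.set_printoptions(precision=4,suppress=True)
T=r.camera("top");S=r.camera("scene")
t=lambda x,y:((x+.5)/2.66+140-.5,(y+.5)/2.66+150-.5)
s=lambda x,y:((x+.5)/2.66+130-.5,(y+.5)/2.66+180-.5)
P=[]# cam,px,press xyz(nan ignore),w
n=np.nan
for c,px,q,w in [(T,t(88,122),(-.175,.044,.042),1),(T,t(120,283),(-.175,-.07,.02),1),(T,t(319,70),(-.001,n,.057),1),(T,t(344,186),(-.001,n,.057),1),
 (T,(176.3,206.2),(-.175,.03,.02),.5),(T,(266.6,195.9),(0,0,.02),.5),(T,(290.1,194.6),(.05,0,.02),.5),(T,(267.2,202.6),(0,0,0),.5),
 (S,s(228,393),(-.175,-.07,.02),1),(S,s(278,156),(-.001,n,.054),.7),(S,s(366,204),(-.001,n,.054),.7),
 (S,(178,301.8),(-.175,.03,.02),.5),(S,(268.5,248.2),(.05,0,.02),.5),(S,(252.7,265.4),(0,0,0),.5)]:
    P.append((atz(c,px,q[2])[:2],np.array(q[:2]),w))
def topress(p,v):
    a=v[2];ex=np.array([np.sin(a),-np.cos(a)]);ey=np.array([np.cos(a),np.sin(a)])
    d=np.asarray(p)[:2]-v[:2];return np.array([d@ex,d@ey])
f=lambda v:np.concatenate([np.nan_to_num(w*(topress(p,v)-q)) for p,q,w in P])
o=least_squares(f,[.575,.035,.2],loss="soft_l1",f_scale=.003);v=o.x
print("press",v);
for p,q,w in P: print(q,(topress(p,v)-q)*1e3)
def line(p,q): return np.degrees(np.arctan2(q[0]-p[0],-(q[1]-p[1])))
a=atz(T,t(119,342),.024);b=atz(T,t(358,293),.024)
print("stick ends T",a,b,np.linalg.norm(b-a),"ang",line(a,b),topress(a,v),topress(b,v))
cs=[(176,139),(272,135),(274,217),(176,219)]
w=[atz(T,t(*k),.036) for k in cs];print("blank T",np.mean(w,0),topress(np.mean(w,0),v),[topress(k,v) for k in w],np.linalg.norm(w[1]-w[0]),np.linalg.norm(w[2]-w[1]))
cs=[(195,268),(270,224),(321,266),(244,299)]
w=[atz(S,s(*k),.036) for k in cs];print("blank S",np.mean(w,0),topress(np.mean(w,0),v),[topress(k,v) for k in w])
# rib top
print("rib S",[topress(atz(S,s(*k),.074),v) for k in[(309,322),(370,278)]])
print("rib T",[topress(atz(T,t(*k),.074),v) for k in[(173,322),(258,303)]])
print("press deg",np.degrees(v[2]))
E
python3 fit.py
```

```text
press [0.5648 0.0359 0.2356]
[-0.175  0.044] [3.0595 2.2031]
[-0.175 -0.07 ] [-0.8073 -0.5311]
[-0.001    nan] [0.8468    nan]
[-0.001    nan] [0.8337    nan]
[-0.175  0.03 ] [1.0488 0.1928]
[0 0] [ 3.3293 11.6478]
[0.05 0.  ] [-0.9252  4.0726]
[0 0] [0.8503 3.0705]
[-0.175 -0.07 ] [-4.4448 -5.3898]
[-0.001    nan] [-0.5586     nan]
[-0.001    nan] [-4.3689     nan]
[-0.175  0.03 ] [ 0.2184 -5.0981]
[0.05 0.  ] [-2.0507 -4.5211]
[0 0] [3.3974 1.3753]
stick ends T [0.4119 0.1879 0.024 ] [0.4499 0.0167 0.024 ] 0.17541799533370292 ang 12.510407715153072 [-0.1835 -0.1132] [-0.0081 -0.1162]
blank T [0.5315 0.1146 0.036 ] [-0.0843 -0.0141] [array([-0.1132,  0.0215]), array([-0.0444,  0.0092]), array([-0.0551, -0.0505]), array([-0.1243, -0.0365])] 0.06981140684664434 0.06060498194101707
blank S [0.5294 0.1168 0.036 ] [-0.0869 -0.0156] [array([-0.117 ,  0.0166]), array([-0.0495,  0.0079]), array([-0.0617, -0.0531]), array([-0.1194, -0.0336])]
rib S [array([-0.1373, -0.1133]), array([-0.0817, -0.1174])]
rib T [array([-0.1334, -0.1145]), array([-0.0739, -0.1144])]
press deg 13.496548950302344
```

```bash
cat >> fit.py <<'E'
print("---")
for z,k in [(.042,[(88,122),(318,70)]),(.042,[(95,142),(326,92)]),(.02,[(120,283),(377,233)]),(.057,[(319,70),(344,186)])]:
    p,q=[atz(T,t(*i),z) for i in k];print(z,line(p,q),topress(p,v),topress(q,v))
z=.109
def box(cx,cy):
    a=v[2];ex=np.array([np.sin(a),-np.cos(a)]);ey=np.array([np.cos(a),np.sin(a)])
    return [np.r_[v[:2]+(cx+i)*ex+(cy+j)*ey,.117] for i,j in[(-.0375,-.095),(.0375,-.095),(.0375,.095),(-.0375,.095)]]
F=[]
for c in(T,S):
    f=c["frame"][...,::-1].copy()
    for cx,col in((-.235,(0,0,255)),(-.035,(0,255,0))):
        cv2.polylines(f,[np.int32([proj(c,p) for p in box(cx,0)])],True,col,1)
        cv2.polylines(f,[np.int32([proj(c,np.r_[p[:2],.0]) for p in box(cx,0)])],True,col,1)
    F.append(f[100:400,80:480])
cv2.imwrite("pics/box.png",np.hstack(F))
E
python3 fit.py | sed -n '/---/,$p'
```

```text
---
0.042 14.017250711474118 [-0.1719  0.0462] [-0.0016  0.0478]
0.042 13.438276373296926 [-0.1697  0.0305] [0.0008 0.0303]
0.02 11.999450374089458 [-0.1758 -0.0705] [ 0.0145 -0.0755]
0.057 -76.51209835620652 [-0.0002  0.0431] [-0.0002 -0.0437]
```

View pics/box.png

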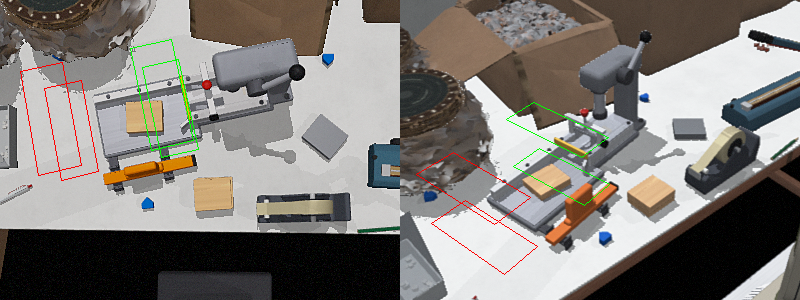

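Emit:
apply_moves(commands=[{"linear":[0.52,0.89,0],"rot":[0,0,0.25],"grip":-1},{"linear":[0.52,0.89,0],"rot":[0,0,0.25],"grip":-1},{"linear":[0.52,0.89,0],"rot":[0,0,0.25],"grip":-1},{"linear":[0.52,0.89,0],"rot":[0,0,0.25],"grip":-1},{"linear":[0.52,0.89,0],"rot":[0,0,0.25],"grip":-1},{"linear":[0.52,0.89,0],"rot":[0,0,0.25],"grip":-1},{"linear":[0.52,0.89,0],"rot":[0,0,0.25],"grip":-1},{"linear":[0.52,0.89,0],"rot":[0,0,0.25],"grip":-1},{"linear":[0.52,0.89,0],"rot":[0,0,0.25],"grip":-1}])

```text
time: 2.5
ee_pos: [0.4191, -0.3005, 0.2392]
eef_rot: [0.82, 0.573, -0.0, -0.0]
ft_force: [0.1, -0.7, 0.5]
width: 0.0869
```

Emit:
apply_moves(commands=[{"linear":[0.02,0.95,0],"rot":[0,0,0.186],"grip":-1},{"linear":[0.02,0.95,0],"rot":[0,0,0.186],"grip":-1},{"linear":[0.02,0.95,0],"rot":[0,0,0.186],"grip":-1},{"linear":[0.02,0.95,0],"rot":[0,0,0.186],"grip":-1},{"linear":[0.02,0.95,0],"rot":[0,0,0.186],"grip":-1},{"linear":[0.02,0.95,0],"rot":[0,0,0.186],"grip":-1},{"linear":[0.02,0.95,0],"rot":[0,0,0.186],"grip":-1}])

```text
time: 3.2
ee_pos: [0.4258, -0.0114, 0.2397]
eef_rot: [0.618, 0.786, 0.0, -0.0]
ft_force: [-0.0, 0.1, -0.2]
width: 0.0868
```

Emit:
apply_moves(commands=[{"linear":[0.007,0.41,0],"rot":[0,0,0],"grip":-1},{"linear":[0.007,0.41,0],"rot":[0,0,0],"grip":-1},{"linear":[0.007,0.41,0],"rot":[0,0,0],"grip":-1},{"linear":[0.007,0.41,-0.4],"rot":[0,0,0],"grip":-1},{"linear":[0.007,0.41,-0.4],"rot":[0,0,0],"grip":-1},{"linear":[0.007,0.41,-0.4],"rot":[0,0,0],"grip":-1},{"linear":[0.007,0.41,-0.4],"rot":[0,0,0],"grip":-1}])

```text
time: 3.9
ee_pos: [0.4263, 0.1061, 0.1166]
eef_rot: [0.62, 0.784, -0.002, -0.002]
ft_force: [-1.2, 0.1, 0.9]
width: 0.0869
```

Run:
```python
from h import *
c=r.camera("scene");save(c,"g1.png",(180,200,200,150),4)
s=r.read_state();print(s["ee_pos"],s["eef_rot"],proj(c,s["ee_pos"]),proj(c,s["ee_pos"]-np.r_[0,0,.064]))
```

```text
[0.42765778 0.10678041 0.11877039] [ 0.62030629  0.78435822 -0.00078551 -0.00129329] [260.15166971 270.50508769] [261.91411561 298.00606722]
```

View pics/g1.png

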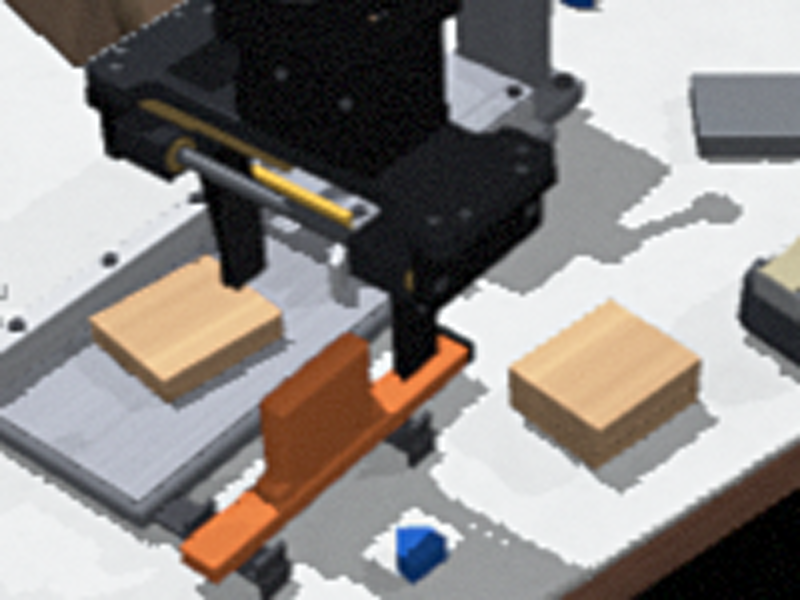

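Emit:
apply_moves(commands=[{"linear":[0.003,0.024,-0.1],"rot":[0,0,0],"grip":-1},{"linear":[0.003,0.024,-0.15],"rot":[0,0,0],"grip":-1},{"linear":[0.003,0.024,-0.209],"rot":[0,0,0],"grip":-1},{"linear":[0.003,0.024,-0.209],"rot":[0,0,0],"grip":-1},{"linear":[0.003,0.024,-0.209],"rot":[0,0,0],"grip":1},{"linear":[0.003,0.024,-0.209],"rot":[0,0,0],"grip":1},{"linear":[0.003,0.024,-0.209],"rot":[0,0,0],"grip":1},{"linear":[0.003,0.024,-0.209],"rot":[0,0,0],"grip":1},{"linear":[0.003,0.024,-0.209],"rot":[0,0,0],"grip":1},{"linear":[0.003,0.024,-0.209],"rot":[0,0,0],"grip":1},{"linear":[0.003,0.024,-0.209],"rot":[0,0,0],"grip":1},{"linear":[0.003,0.024,-0.209],"rot":[0,0,0],"grip":1}], newtons=40)

```text
time: 5.15
ee_pos: [0.4288, 0.1157, 0.0569]
eef_rot: [0.619, 0.785, 0.0, -0.0]
ft_force: [-0.3, -0.1, 1.0]
width: 0.031
```

Emit:
apply_moves(commands=[{"linear":[0,0,0],"rot":[0,0,0],"grip":1},{"linear":[0,0,0],"rot":[0,0,0],"grip":1},{"linear":[0,0,0],"rot":[0,0,0],"grip":1},{"linear":[0,0,0],"rot":[0,0,0],"grip":1},{"linear":[0,0,0],"rot":[0,0,0],"grip":1}])

```text
time: 5.65
ee_pos: [0.4288, 0.1156, 0.0568]
eef_rot: [0.619, 0.785, -0.0, -0.0]
ft_force: [-0.3, -0.1, -1.7]
width: 0.0154
```

Emit:
apply_moves(commands=[{"linear":[0,0,0.05],"rot":[0,0,0],"grip":1},{"linear":[0,0,0.12],"rot":[0,0,0],"grip":1},{"linear":[0.03,0.03,0.13],"rot":[0,0,0],"grip":1},{"linear":[0.093,0.098,0.13],"rot":[0,0,0],"grip":1},{"linear":[0.093,0.098,0.13],"rot":[0,0,0],"grip":1},{"linear":[0.093,0.098,0.07],"rot":[0,0,0],"grip":1},{"linear":[0.093,0.098,0.033],"rot":[0,0,0],"grip":1},{"linear":[0.093,0.098,0.033],"rot":[0,0,0],"grip":1},{"linear":[0.093,0.098,0.033],"rot":[0,0,0],"grip":1},{"linear":[0.093,0.098,0.033],"rot":[0,0,0],"grip":1}])

```text
time: 6.65
ee_pos: [0.457, 0.1451, 0.0672]
eef_rot: [0.619, 0.785, 0.0, 0.0]
ft_force: [-0.6, 0.4, -0.6]
width: 0.0158
```

Run:
```python
from h import *
a=r.camera("scene");b=r.camera("top")
f=np.hstack([a["frame"][225:375,170:300],b["frame"][185:335,150:280]])
cv2.imwrite("pics/s1.png",cv2.resize(f[...,::-1],None,fx=3,fy=3,interpolation=cv2.INTER_CUBIC))
s=r.read_state();print(s["ee_pos"],s["eef_rot"],s["ft_force"])
```

```text
[0.45713424 0.14501663 0.06733527] [6.19520588e-01 7.84980220e-01 3.42325044e-04 4.22637172e-04] [ 0.61481313  0.17091637 -0.05092797]
```

View pics/s1.png

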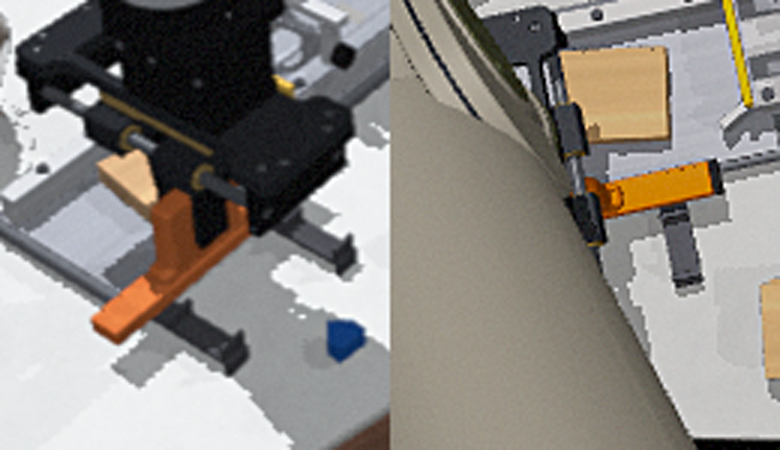

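Emit:
apply_moves(commands=[{"linear":[0.01,0.0024,0],"rot":[0,0,0],"grip":1},{"linear":[0.02,0.0048,0],"rot":[0,0,0],"grip":1},{"linear":[0.03,0.0072,0],"rot":[0,0,0],"grip":1},{"linear":[0.04,0.0096,0],"rot":[0,0,0],"grip":1},{"linear":[0.048,0.0115,0],"rot":[0,0,0],"grip":1},{"linear":[0.056,0.0134,0],"rot":[0,0,0],"grip":1},{"linear":[0.064,0.0153,0],"rot":[0,0,0],"grip":1},{"linear":[0.072,0.0172,0],"rot":[0,0,0],"grip":1},{"linear":[0.08,0.0192,0],"rot":[0,0,0],"grip":1},{"linear":[0.086,0.0206,0],"rot":[0,0,0],"grip":1},{"linear":[0.092,0.022,0],"rot":[0,0,0],"grip":1},{"linear":[0.098,0.0235,0],"rot":[0,0,0],"grip":1},{"linear":[0.104,0.025,0],"rot":[0,0,0],"grip":1},{"linear":[0.104,0.025,0],"rot":[0,0,0],"grip":1}])

```text
time: 8.15
ee_pos: [0.4882, 0.1526, 0.0668]
eef_rot: [0.619, 0.785, 0.0, 0.0]
ft_force: [-0.6, -0.1, -1.3]
width: 0.0156
```

Run:
```python
from h import *
a=r.camera("scene");b=r.camera("top")
f=np.hstack([a["frame"][225:375,170:300],b["frame"][185:335,150:280]])
cv2.imwrite("pics/s2.png",cv2.resize(f[...,::-1],None,fx=3,fy=3,interpolation=cv2.INTER_CUBIC))
s=r.read_state();print(s["ee_pos"],s["eef_rot"],s["ft_force"])
v=np.array([.5648,.0359,.2356]);R=np.array([[np.sin(v[2]),-np.cos(v[2])],[np.cos(v[2]),np.sin(v[2])]])
print(R@(s["ee_pos"][:2]-v[:2]), "tip before",R@(atz(b,(259.3,244),.0335)[:2]-v[:2]))
```

```text
[0.48798001 0.15257373 0.06679318] [6.19423717e-01 7.85056845e-01 9.29121609e-05 7.55964478e-06] [-0.07208509 -0.81518059 -1.63235785]
[-0.13138237 -0.04746306] tip before [-0.02925691 -0.08123283]
```

View pics/s2.png

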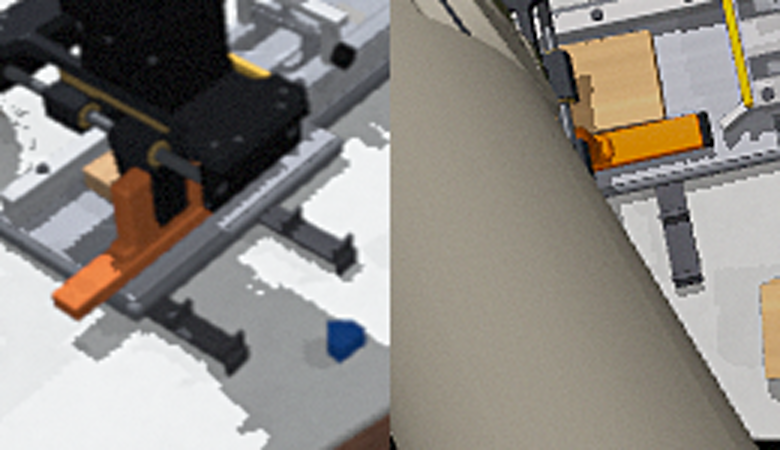

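Emit:
apply_moves(commands=[{"linear":[0.004,0.001,0],"rot":[0,0,0],"grip":1},{"linear":[0.008,0.002,0],"rot":[0,0,0],"grip":1},{"linear":[0.012,0.003,0],"rot":[0,0,0],"grip":1},{"linear":[0.012,0.003,0],"rot":[0,0,0],"grip":1}])

```text
time: 8.65
ee_pos: [0.4917, 0.1535, 0.0668]
eef_rot: [0.619, 0.785, 0.0, -0.0]
ft_force: [-0.4, 0.2, -0.8]
width: 0.016
```

Emit:
apply_moves(commands=[{"linear":[0.0025,0.0006,0],"rot":[0,0,0],"grip":1},{"linear":[0.0025,0.0006,0],"rot":[0,0,0],"grip":1}])

```text
time: 8.85
ee_pos: [0.4923, 0.1536, 0.0667]
eef_rot: [0.619, 0.785, 0.0, -0.0]
ft_force: [0.8, -0.5, -0.3]
width: 0.0153
```

Emit:
apply_moves(commands=[{"linear":[0.0025,0.0006,0],"rot":[0,0,0],"grip":1},{"linear":[0.0025,0.0006,0],"rot":[0,0,0],"grip":1}])

```text
time: 9.05
ee_pos: [0.4931, 0.1538, 0.0668]
eef_rot: [0.619, 0.785, 0.0, 0.0]
ft_force: [0.2, 0.6, -1.2]
width: 0.0157
```

Emit:
apply_moves(commands=[{"linear":[0.0025,0.0006,0],"rot":[0,0,0],"grip":1},{"linear":[0.0025,0.0006,0],"rot":[0,0,0],"grip":1}])

```text
time: 9.25
ee_pos: [0.4939, 0.1539, 0.0668]
eef_rot: [0.619, 0.785, 0.0, 0.0]
ft_force: [-0.1, -0.4, -0.3]
width: 0.0158
```

Emit:
apply_moves(commands=[{"linear":[0.0025,0.0006,0],"rot":[0,0,0],"grip":1},{"linear":[0.0025,0.0006,0],"rot":[0,0,0],"grip":1}])

```text
time: 9.45
ee_pos: [0.4947, 0.1541, 0.0668]
eef_rot: [0.619, 0.785, 0.0, 0.0]
ft_force: [-0.7, 0.7, -1.1]
width: 0.0154
```

Run:
```python
from h import *
b=r.camera("top")
save(b,"s3.png",(170,170,110,80),5)
s=r.read_state();print(s["ee_pos"],s["ft_force"])
```

```text
[0.49465245 0.15415019 0.06679539] [ 0.6105266  -0.08385098 -0.7112017 ]
```

View pics/s3.png

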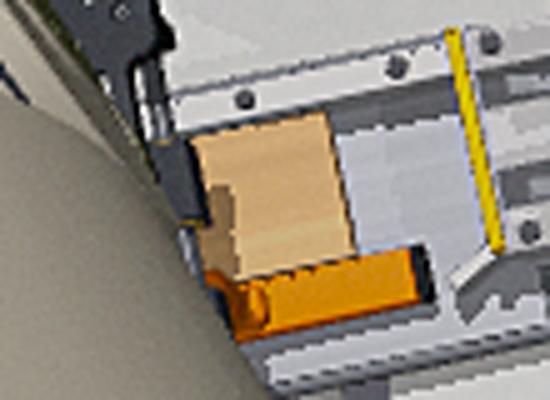

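```bash
cat >> h.py <<'E'
V=np.array([.5648,.0359,.2356]);RP=np.array([[np.sin(V[2]),-np.cos(V[2])],[np.cos(V[2]),np.sin(V[2])]])
def pr(p): return RP@(np.asarray(p)[:2]-V[:2])
E
python3 - <<'E'
from h import *
np.set_printoptions(precision=4,suppress=True)
b=r.camera("top")
k=lambda x,y:((x+.5)/5+169.5,(y+.5)/5+169.5)
for z,q in [(.036,(325,113)),(.036,(353,253)),(.036,(205,138)),(.042,(180,137)),(.042,(325,105)),(.042,(450,77)),(.032,(432,246)),(.032,(432,300))]: print(z,q,pr(atz(b,k(*q),z)))
print(pr(r.read_state()["ee_pos"]))
E
```

```text
0.036 (325, 113) [-0.0551  0.0283]
0.036 (353, 253) [-0.0555 -0.0282]
0.036 (205, 138) [-0.1024  0.0288]
0.042 (180, 137) [-0.1108  0.0296]
0.042 (325, 105) [-0.0539  0.0298]
0.042 (450, 77) [-0.0045  0.0301]
0.032 (432, 246) [-0.0255 -0.0314]
0.032 (432, 300) [-0.0298 -0.0521]
[-0.1314 -0.0406]
```

Emit:
apply_moves(commands=[{"linear":[0.0025,0.0006,0],"rot":[0,0,0],"grip":1},{"linear":[0.0025,0.0006,0],"rot":[0,0,0],"grip":1},{"linear":[-0.02,-0.005,0],"rot":[0,0,0],"grip":1},{"linear":[-0.039,-0.0093,0],"rot":[0,0,0],"grip":1},{"linear":[-0.039,-0.0093,0],"rot":[0,0,0],"grip":1},{"linear":[-0.06,0.08,0],"rot":[0,0,0],"grip":1},{"linear":[-0.08,0.16,0],"rot":[0,0,0],"grip":1},{"linear":[-0.1,0.24,0],"rot":[0,0,0],"grip":1},{"linear":[-0.119,0.325,0],"rot":[0,0,0],"grip":1},{"linear":[-0.119,0.325,0],"rot":[0,0,0],"grip":1},{"linear":[-0.119,0.325,0],"rot":[0,0,0],"grip":1},{"linear":[-0.119,0.325,0],"rot":[0,0,0],"grip":1}])

```text
time: 10.75
ee_pos: [0.4592, 0.2506, 0.0667]
eef_rot: [0.62, 0.785, -0.0, 0.0]
ft_force: [-0.0, -0.9, -0.7]
width: 0.0159
```

Run:
```python
from h import *
s=r.read_state();print(pr(s["ee_pos"]),s["ee_pos"],s["ft_force"])
a=r.camera("scene");b=r.camera("top")
f=np.hstack([a["frame"][215:365,110:240],b["frame"][160:310,130:260]])
cv2.imwrite("pics/s4.png",cv2.resize(f[...,::-1],None,fx=3,fy=3,interpolation=cv2.INTER_CUBIC))
```

```text
[-0.23343125 -0.05256107] [0.45920193 0.25061344 0.06666499] [-0.0194223  -0.94392468 -0.69577343]
```

View pics/s4.png

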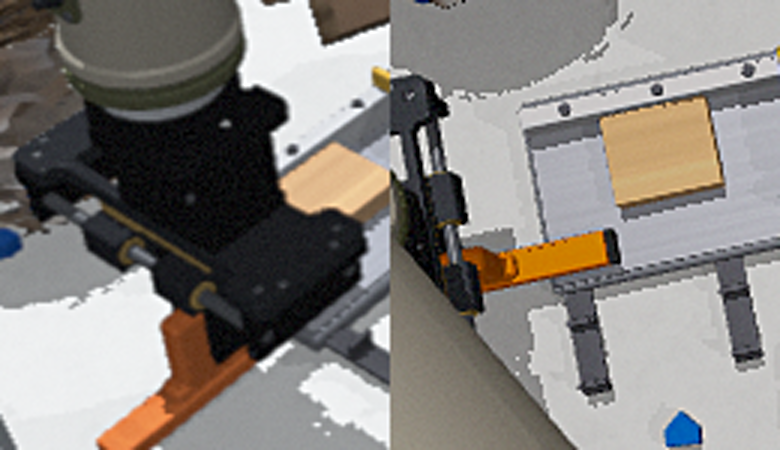

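Emit:
apply_moves(commands=[{"linear":[0.06,0.0145,0],"rot":[0,0,0],"grip":1},{"linear":[0.12,0.029,0],"rot":[0,0,0],"grip":1},{"linear":[0.17,0.041,0],"rot":[0,0,0],"grip":1},{"linear":[0.17,0.041,0],"rot":[0,0,0],"grip":1},{"linear":[0.17,0.041,0],"rot":[0,0,0],"grip":1}])

```text
time: 11.35
ee_pos: [0.5095, 0.2634, 0.0665]
eef_rot: [0.62, 0.785, -0.0, -0.0]
ft_force: [-0.7, 0.2, -1.5]
width: 0.0157
```

Run:
```python
from h import *
s=r.read_state();print(pr(s["ee_pos"]),s["ee_pos"],s["ft_force"])
b=r.camera("top")
for t,z in(("stick_tip",.027),("blank",.02)):
  for d in r.spot_point(t,b)[:2]: print(t,d["p"],pr(atz(b,d["location"],z)))
```

```text
[-0.23413935 -0.00067664] [0.50948773 0.26341317 0.0664984 ] [-0.71163071  0.15967688 -1.45185371]
stick_tip 0.65 [-0.1344203  -0.00020198]
blank 0.87 [-0.09188     0.00316938]
blank 0.78 [ 0.24586457 -0.11860625]
```

Emit:
apply_moves(commands=[{"linear":[0.0016,-0.0065,0],"rot":[0,0,0],"grip":1},{"linear":[0.0031,-0.013,0],"rot":[0,0,0],"grip":1},{"linear":[0.0047,-0.0195,0],"rot":[0,0,0],"grip":1},{"linear":[0.0062,-0.026,0],"rot":[0,0,0],"grip":1},{"linear":[0.0086,-0.036,0],"rot":[0,0,0],"grip":1},{"linear":[0.011,-0.046,0],"rot":[0,0,0],"grip":1},{"linear":[0.0134,-0.056,0],"rot":[0,0,0],"grip":1},{"linear":[0.0158,-0.066,0],"rot":[0,0,0],"grip":1},{"linear":[0.0182,-0.076,0],"rot":[0,0,0],"grip":1},{"linear":[0.0206,-0.086,0],"rot":[0,0,0],"grip":1},{"linear":[0.023,-0.096,0],"rot":[0,0,0],"grip":1},{"linear":[0.0254,-0.106,0],"rot":[0,0,0],"grip":1},{"linear":[0.0278,-0.116,0],"rot":[0,0,0],"grip":1},{"linear":[0.0302,-0.126,0],"rot":[0,0,0],"grip":1},{"linear":[0.0326,-0.136,0],"rot":[0,0,0],"grip":1},{"linear":[0.0338,-0.141,0],"rot":[0,0,0],"grip":1}])

```text
time: 13.1
ee_pos: [0.5201, 0.2212, 0.0668]
eef_rot: [0.62, 0.785, -0.0, 0.0]
ft_force: [-0.5, -0.2, -0.6]
width: 0.0155
```

Run:
```python
from h import *
s=r.read_state();print(pr(s["ee_pos"]),s["ee_pos"],s["ft_force"])
a=r.camera("scene");b=r.camera("top")
f=np.hstack([a["frame"][195:345,150:280],b["frame"][150:300,180:310]])
cv2.imwrite("pics/s5.png",cv2.resize(f[...,::-1],None,fx=3,fy=3,interpolation=cv2.INTER_CUBIC))
```

```text
[-0.19062668 -0.00019152] [0.52011646 0.22121581 0.0667648 ] [-0.47892952 -0.15724683 -0.62764318]
```

View pics/s5.png

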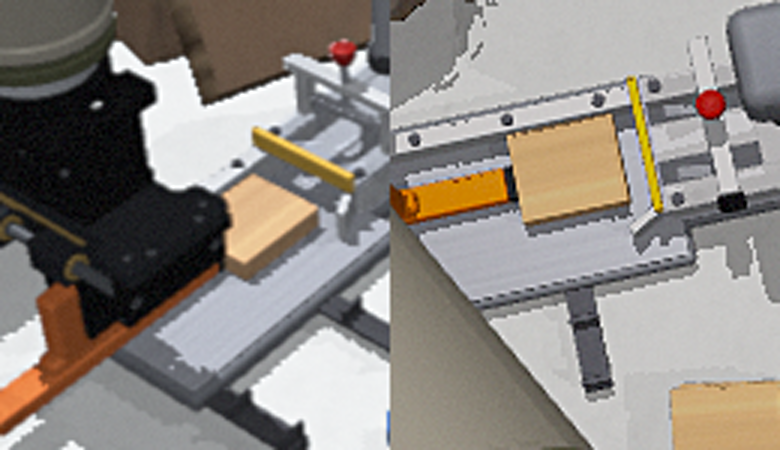

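Emit:
apply_moves(commands=[{"linear":[0.0016,-0.0065,0],"rot":[0,0,0],"grip":1},{"linear":[0.0031,-0.013,0],"rot":[0,0,0],"grip":1},{"linear":[0.0047,-0.0195,0],"rot":[0,0,0],"grip":1},{"linear":[0.0062,-0.026,0],"rot":[0,0,0],"grip":1},{"linear":[0.0078,-0.0325,0],"rot":[0,0,0],"grip":1},{"linear":[0.0094,-0.039,0],"rot":[0,0,0],"grip":1},{"linear":[0.0109,-0.0455,0],"rot":[0,0,0],"grip":1},{"linear":[0.0125,-0.052,0],"rot":[0,0,0],"grip":1},{"linear":[0.014,-0.0585,0],"rot":[0,0,0],"grip":1},{"linear":[0.0156,-0.065,0],"rot":[0,0,0],"grip":1},{"linear":[0.0172,-0.0715,0],"rot":[0,0,0],"grip":1},{"linear":[0.0187,-0.078,0],"rot":[0,0,0],"grip":1},{"linear":[0.0203,-0.0845,0],"rot":[0,0,0],"grip":1}])

```text
time: 14.5
ee_pos: [0.5261, 0.1961, 0.0668]
eef_rot: [0.619, 0.785, 0.0, -0.0]
ft_force: [-0.5, 0.1, -0.3]
width: 0.0158
```

```bash
cat > st.py <<'E'
from h import *
np.set_printoptions(precision=4,suppress=True)
s=r.read_state();R3=np.eye(3);R3[:2,:2]=RP
a=r.camera("scene");b=r.camera("top")
def knob(c):
    f=c["frame"].astype(int);m=(f[...,0]>110)&(f[...,1]<50)&(f[...,2]<60)
    y,x=np.nonzero(m);k=(abs(x-proj(c,[.576,-.012,.11])[0])<30)&(abs(y-proj(c,[.576,-.012,.11])[1])<30);return x[k].mean(),y[k].mean(),k.sum()
print("t",s["time"],"tcp press",pr(s["ee_pos"]),"z",s["ee_pos"][2],"F press",R3@s["ft_force"],"knob scene",np.round(knob(a),2),"top",np.round(knob(b),2))
E
python3 st.py
```

```text
t 14.5 tcp press [-0.1649 -0.0002] z 0.06677696671574253 F press [-0.2189 -0.5104 -0.2825] knob scene [264.94 211.22  18.  ] top [286.23 184.05  64.  ]
```

Emit:
apply_moves(commands=[{"linear":[0.0012,-0.005,0],"rot":[0,0,0],"grip":1},{"linear":[0.0024,-0.01,0],"rot":[0,0,0],"grip":1},{"linear":[0.0036,-0.015,0],"rot":[0,0,0],"grip":1},{"linear":[0.0048,-0.02,0],"rot":[0,0,0],"grip":1},{"linear":[0.006,-0.025,0],"rot":[0,0,0],"grip":1},{"linear":[0.0072,-0.03,0],"rot":[0,0,0],"grip":1},{"linear":[0.0084,-0.035,0],"rot":[0,0,0],"grip":1},{"linear":[0.0094,-0.039,0],"rot":[0,0,0],"grip":1},{"linear":[0.0104,-0.043,0],"rot":[0,0,0],"grip":1}])

```text
time: 15.5
ee_pos: [0.5292, 0.1833, 0.0668]
eef_rot: [0.619, 0.785, 0.0, 0.0]
ft_force: [-0.5, 0.7, -2.5]
width: 0.0157
```

Emit:
apply_moves(commands=[{"linear":[0.0008,-0.0033,0],"rot":[0,0,0],"grip":1},{"linear":[0.0016,-0.0066,0],"rot":[0,0,0],"grip":1},{"linear":[0.0024,-0.01,0],"rot":[0,0,0],"grip":1},{"linear":[0.0032,-0.0133,0],"rot":[0,0,0],"grip":1},{"linear":[0.004,-0.0166,0],"rot":[0,0,0],"grip":1}])

```text
time: 16.0
ee_pos: [0.53, 0.1801, 0.0671]
eef_rot: [0.619, 0.785, 0.001, -0.001]
ft_force: [-2.1, 6.8, 0.0]
width: 0.016
```

Emit:
apply_moves(commands=[{"linear":[0.0008,-0.0033,0],"rot":[0,0,0],"grip":1},{"linear":[0.0016,-0.0066,0],"rot":[0,0,0],"grip":1},{"linear":[0.0024,-0.01,0],"rot":[0,0,0],"grip":1}])

```text
time: 16.3
ee_pos: [0.5307, 0.1772, 0.0671]
eef_rot: [0.619, 0.786, 0.001, -0.001]
ft_force: [-2.6, 6.6, 0.9]
width: 0.0154
```

```bash
python3 st.py
```

```text
t 16.3 tcp press [-0.1454 -0.0002] z 0.06708648351470617 F press [-7.0574 -0.9403  0.9179] knob scene [264.65 210.47  17.  ] top [286.28 183.69  68.  ]
```

Emit:
apply_moves(commands=[{"linear":[0.0008,-0.0033,0],"rot":[0,0,0],"grip":1},{"linear":[0.0016,-0.0066,0],"rot":[0,0,0],"grip":1},{"linear":[0.0024,-0.01,0],"rot":[0,0,0],"grip":1},{"linear":[0.0032,-0.0133,0],"rot":[0,0,0],"grip":1}])

```text
time: 16.8
ee_pos: [0.5316, 0.1736, 0.0671]
eef_rot: [0.619, 0.786, 0.001, -0.001]
ft_force: [-2.9, 7.1, 1.3]
width: 0.0153
```

Emit:
apply_moves(commands=[{"linear":[0.0008,-0.0033,0],"rot":[0,0,0],"grip":1},{"linear":[0.0016,-0.0066,0],"rot":[0,0,0],"grip":1},{"linear":[0.0024,-0.01,0],"rot":[0,0,0],"grip":1},{"linear":[0.0032,-0.0133,0],"rot":[0,0,0],"grip":1}])

```text
time: 17.2
ee_pos: [0.5324, 0.1698, 0.0672]
eef_rot: [0.619, 0.786, 0.001, -0.001]
ft_force: [-3.6, 8.4, 2.2]
width: 0.0158
```

```bash
python3 st.py
```

```text
t 17.2 tcp press [-0.1378 -0.0002] z 0.06715414342652537 F press [-9.0237 -1.4919  2.2465] knob scene [264.38 208.92  13.  ] top [286.13 183.21  63.  ]
```

Emit:
apply_moves(commands=[{"linear":[0.0008,-0.0033,0],"rot":[0,0,0],"grip":1},{"linear":[0.0016,-0.0066,0],"rot":[0,0,0],"grip":1}])

```text
time: 17.5
ee_pos: [0.5329, 0.168, 0.0672]
eef_rot: [0.619, 0.786, 0.001, -0.001]
ft_force: [-3.9, 8.2, 2.0]
width: 0.0158
```

Emit:
apply_moves(commands=[{"linear":[0.0008,-0.0033,0],"rot":[0,0,0],"grip":1},{"linear":[0.0016,-0.0066,0],"rot":[0,0,0],"grip":1}])

```text
time: 17.7
ee_pos: [0.5333, 0.1661, 0.0672]
eef_rot: [0.619, 0.786, 0.001, -0.001]
ft_force: [-2.5, 8.8, 2.1]
width: 0.0159
```

Emit:
apply_moves(commands=[{"linear":[0.0008,-0.0033,0],"rot":[0,0,0],"grip":1},{"linear":[0.0016,-0.0066,0],"rot":[0,0,0],"grip":1}])

```text
time: 17.9
ee_pos: [0.5338, 0.1643, 0.0672]
eef_rot: [0.619, 0.786, 0.001, -0.001]
ft_force: [-4.0, 9.8, 1.6]
width: 0.0157
```

```bash
python3 st.py
```

```text
t 17.9 tcp press [-0.1321 -0.0002] z 0.06720181899480082 F press [-10.4966  -1.6427   1.5741] knob scene [264.29 207.65  17.  ] top [286.06 182.86  64.  ]
```

Emit:
apply_moves(commands=[{"linear":[0.0008,-0.0033,0],"rot":[0,0,0],"grip":1},{"linear":[0.0016,-0.0066,0],"rot":[0,0,0],"grip":1}])

```text
time: 18.2
ee_pos: [0.5342, 0.1625, 0.0672]
eef_rot: [0.619, 0.786, 0.001, -0.001]
ft_force: [-2.7, 9.8, 2.0]
width: 0.0158
```

Emit:
apply_moves(commands=[{"linear":[0.0008,-0.0033,0],"rot":[0,0,0],"grip":1},{"linear":[0.0016,-0.0066,0],"rot":[0,0,0],"grip":1}])

```text
time: 18.4
ee_pos: [0.535, 0.1593, 0.067]
eef_rot: [0.619, 0.786, 0.001, -0.001]
ft_force: [-1.4, 5.3, 2.4]
width: 0.0157
```

```bash
python3 st.py
```

```text
t 18.4 tcp press [-0.1269 -0.0002] z 0.06703094626868629 F press [-5.4939 -0.1594  2.4003] knob scene [264.22 207.39  18.  ] top [286.05 182.77  65.  ]
```

Emit:
apply_moves(commands=[{"linear":[0.0012,-0.005,0],"rot":[0,0,0],"grip":1},{"linear":[0.0024,-0.01,0],"rot":[0,0,0],"grip":1},{"linear":[0.0036,-0.015,0],"rot":[0,0,0],"grip":1},{"linear":[0.0048,-0.02,0],"rot":[0,0,0],"grip":1},{"linear":[0.006,-0.025,0],"rot":[0,0,0],"grip":1},{"linear":[0.0072,-0.03,0],"rot":[0,0,0],"grip":1}])

```text
time: 19.1
ee_pos: [0.5372, 0.1501, 0.067]
eef_rot: [0.619, 0.785, 0.001, -0.001]
ft_force: [-2.3, 6.1, 0.6]
width: 0.0158
```

Emit:
apply_moves(commands=[{"linear":[0.0012,-0.005,0],"rot":[0,0,0],"grip":1},{"linear":[0.0024,-0.01,0],"rot":[0,0,0],"grip":1},{"linear":[0.0036,-0.015,0],"rot":[0,0,0],"grip":1},{"linear":[0.0048,-0.02,0],"rot":[0,0,0],"grip":1},{"linear":[0.006,-0.025,0],"rot":[0,0,0],"grip":1},{"linear":[0.0072,-0.03,0],"rot":[0,0,0],"grip":1},{"linear":[0.0084,-0.035,0],"rot":[0,0,0],"grip":1},{"linear":[0.0096,-0.04,0],"rot":[0,0,0],"grip":1},{"linear":[0.0108,-0.045,0],"rot":[0,0,0],"grip":1},{"linear":[0.012,-0.05,0],"rot":[0,0,0],"grip":1},{"linear":[0.0132,-0.055,0],"rot":[0,0,0],"grip":1},{"linear":[0.0144,-0.06,0],"rot":[0,0,0],"grip":1}])

```text
time: 20.3
ee_pos: [0.5414, 0.1322, 0.067]
eef_rot: [0.619, 0.785, 0.001, -0.001]
ft_force: [-3.1, 5.8, 0.9]
width: 0.0159
```

```bash
python3 st.py
python3 - <<'E'
from h import *
a=r.camera("scene");b=r.camera("top")
f=np.hstack([a["frame"][185:335,190:320],b["frame"][150:300,200:330]])
cv2.imwrite("pics/s6.png",cv2.resize(f[...,::-1],None,fx=3,fy=3,interpolation=cv2.INTER_CUBIC))
E
```

```text
t 20.3 tcp press [-0.0991 -0.0003] z 0.06695669947758318 F press [-6.3887 -1.6748  0.9254] knob scene [264.12 207.47  17.  ] top [285.73 183.07  67.  ]
```

View pics/s6.png

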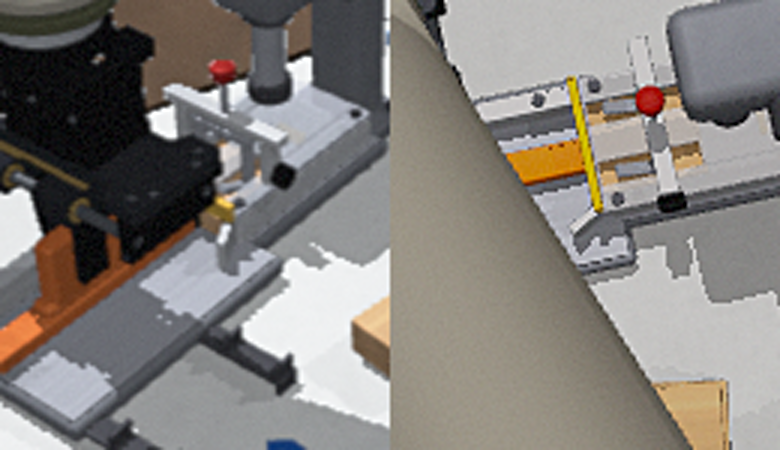

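Emit:
apply_moves(commands=[{"linear":[0.0012,-0.005,0],"rot":[0,0,0],"grip":1},{"linear":[0.0024,-0.01,0],"rot":[0,0,0],"grip":1},{"linear":[0.0036,-0.015,0],"rot":[0,0,0],"grip":1},{"linear":[0.0048,-0.02,0],"rot":[0,0,0],"grip":1},{"linear":[0.006,-0.025,0],"rot":[0,0,0],"grip":1},{"linear":[0.0072,-0.03,0],"rot":[0,0,0],"grip":1},{"linear":[0.0084,-0.035,0],"rot":[0,0,0],"grip":1},{"linear":[0.0096,-0.04,0],"rot":[0,0,0],"grip":1},{"linear":[0.0108,-0.045,0],"rot":[0,0,0],"grip":1},{"linear":[0.012,-0.05,0],"rot":[0,0,0],"grip":1}])

```text
time: 21.5
ee_pos: [0.545, 0.1173, 0.067]
eef_rot: [0.619, 0.785, 0.001, -0.001]
ft_force: [-4.3, 6.4, 1.3]
width: 0.0158
```

Emit:
apply_moves(commands=[{"linear":[0.0012,-0.005,0],"rot":[0,0,0],"grip":1},{"linear":[0.0024,-0.01,0],"rot":[0,0,0],"grip":1},{"linear":[0.0036,-0.015,0],"rot":[0,0,0],"grip":1},{"linear":[0.0048,-0.02,0],"rot":[0,0,0],"grip":1},{"linear":[0.006,-0.025,0],"rot":[0,0,0],"grip":1},{"linear":[0.0072,-0.03,0],"rot":[0,0,0],"grip":1},{"linear":[0.0084,-0.035,0],"rot":[0,0,0],"grip":1}])

```text
time: 22.2
ee_pos: [0.5474, 0.1068, 0.0669]
eef_rot: [0.619, 0.785, 0.001, -0.001]
ft_force: [-2.8, 5.7, 1.5]
width: 0.0159
```

```bash
python3 st.py
```

```text
t 22.2 tcp press [-0.073  -0.0003] z 0.06693532916644242 F press [-6.2485 -1.4122  1.5175] knob scene [264.18 207.53  17.  ] top [285.51 183.68  69.  ]
```

Emit:
apply_moves(commands=[{"linear":[0.0008,-0.0033,0],"rot":[0,0,0],"grip":1},{"linear":[0.0016,-0.0066,0],"rot":[0,0,0],"grip":1},{"linear":[0.0024,-0.01,0],"rot":[0,0,0],"grip":1},{"linear":[0.0032,-0.0133,0],"rot":[0,0,0],"grip":1},{"linear":[0.004,-0.0166,0],"rot":[0,0,0],"grip":1},{"linear":[0.0048,-0.02,0],"rot":[0,0,0],"grip":1}])

```text
time: 22.9
ee_pos: [0.5489, 0.1009, 0.0669]
eef_rot: [0.619, 0.785, 0.001, -0.001]
ft_force: [-3.5, 7.2, 2.4]
width: 0.0156
```

Emit:
apply_moves(commands=[{"linear":[0.0008,-0.0033,0],"rot":[0,0,0],"grip":1},{"linear":[0.0016,-0.0066,0],"rot":[0,0,0],"grip":1}])

```text
time: 23.1
ee_pos: [0.5493, 0.0989, 0.0669]
eef_rot: [0.619, 0.785, 0.001, -0.001]
ft_force: [-3.2, 6.7, 1.4]
width: 0.0157
```

```bash
python3 st.py
```

```text
t 23.1 tcp press [-0.0648 -0.0003] z 0.0669471548687034 F press [-7.2315 -1.5916  1.4477] knob scene [264.17 207.5   18.  ] top [285.59 184.01  68.  ]
```

Emit:
apply_moves(commands=[{"linear":[0.0008,-0.0033,0],"rot":[0,0,0],"grip":1},{"linear":[0.0016,-0.0066,0],"rot":[0,0,0],"grip":1}])

```text
time: 23.4
ee_pos: [0.5498, 0.097, 0.0669]
eef_rot: [0.619, 0.786, 0.001, -0.001]
ft_force: [-4.5, 7.1, 2.1]
width: 0.0157
```

Emit:
apply_moves(commands=[{"linear":[0.0008,-0.0033,0],"rot":[0,0,0],"grip":1},{"linear":[0.0016,-0.0066,0],"rot":[0,0,0],"grip":1}])

```text
time: 23.6
ee_pos: [0.5503, 0.095, 0.0669]
eef_rot: [0.619, 0.786, 0.001, -0.001]
ft_force: [-3.9, 6.6, 2.1]
width: 0.0159
```

```bash
python3 st.py
```

```text
t 23.6 tcp press [-0.0608 -0.0003] z 0.06693623737100358 F press [-7.3243 -2.2434  2.1266] knob scene [264.17 207.5   18.  ] top [285.44 184.21  70.  ]
```

Emit:
apply_moves(commands=[{"linear":[0.0004,-0.0017,0],"rot":[0,0,0],"grip":1},{"linear":[0.0008,-0.0033,0],"rot":[0,0,0],"grip":1}])

```text
time: 23.9
ee_pos: [0.5504, 0.0944, 0.067]
eef_rot: [0.619, 0.786, 0.001, -0.001]
ft_force: [-4.3, 8.4, 3.7]
width: 0.0157
```

Emit:
apply_moves(commands=[{"linear":[0.0004,-0.0017,0],"rot":[0,0,0],"grip":1},{"linear":[0.0008,-0.0033,0],"rot":[0,0,0],"grip":1}])

```text
time: 24.1
ee_pos: [0.5509, 0.0932, 0.067]
eef_rot: [0.619, 0.786, 0.001, -0.001]
ft_force: [-2.3, 7.5, 1.2]
width: 0.0154
```

```bash
python3 st.py
```

```text
t 24.1 tcp press [-0.059  -0.0001] z 0.06698199767988773 F press [-7.7741 -0.4562  1.1645] knob scene [263.65 207.59  17.  ] top [285.93 183.41  68.  ]
```

Emit:
apply_moves(commands=[{"linear":[0.0004,-0.0017,0],"rot":[0,0,0],"grip":1},{"linear":[0.0008,-0.0033,0],"rot":[0,0,0],"grip":1}])

```text
time: 24.4
ee_pos: [0.5511, 0.0926, 0.067]
eef_rot: [0.619, 0.786, 0.001, -0.001]
ft_force: [-2.8, 8.6, 1.0]
width: 0.0157
```

Emit:
apply_moves(commands=[{"linear":[0.0004,-0.0017,0],"rot":[0,0,0],"grip":1},{"linear":[0.0008,-0.0033,0],"rot":[0,0,0],"grip":1}])

```text
time: 24.6
ee_pos: [0.5513, 0.0918, 0.067]
eef_rot: [0.619, 0.786, 0.001, -0.001]
ft_force: [-3.3, 8.4, 2.0]
width: 0.0158
```

```bash
python3 st.py
```

```text
t 24.6 tcp press [-0.0575 -0.0001] z 0.06703662350956942 F press [-8.9362 -1.2271  1.9769] knob scene [264.21 207.86  14.  ] top [285.54 183.97  70.  ]
```

Emit:
apply_moves(commands=[{"linear":[0.0004,-0.0017,0],"rot":[0,0,0],"grip":1},{"linear":[0.0008,-0.0033,0],"rot":[0,0,0],"grip":1}])

```text
time: 24.9
ee_pos: [0.5515, 0.0911, 0.0671]
eef_rot: [0.619, 0.786, 0.001, -0.001]
ft_force: [-3.1, 9.2, 2.7]
width: 0.0155
```

```bash
python3 st.py
```

```text
t 24.9 tcp press [-0.0568 -0.0001] z 0.06707813855713021 F press [-9.7055 -0.9015  2.7153] knob scene [264.33 207.73  15.  ] top [285.66 183.69  68.  ]
```

Emit:
apply_moves(commands=[{"linear":[0.0004,-0.0017,0],"rot":[0,0,0],"grip":1},{"linear":[0.0008,-0.0033,0],"rot":[0,0,0],"grip":1}])

```text
time: 25.2
ee_pos: [0.5519, 0.089, 0.067]
eef_rot: [0.619, 0.786, 0.001, -0.001]
ft_force: [-2.8, 6.3, 0.9]
width: 0.0157
```

```bash
python3 st.py
```

```text
t 25.2 tcp press [-0.0547 -0.0002] z 0.06695207173028138 F press [-6.7569 -1.2068  0.9432] knob scene [265.   211.11  19.  ] top [286.   185.12  69.  ]
```

Emit:
apply_moves(commands=[{"linear":[0,0,0],"rot":[0,0,0],"grip":1},{"linear":[0,0,0],"rot":[0,0,0],"grip":1},{"linear":[0,0,0],"rot":[0,0,0],"grip":1},{"linear":[-0.0024,0.01,0.001],"rot":[0,0,0],"grip":1},{"linear":[-0.0072,0.03,0.002],"rot":[0,0,0],"grip":1},{"linear":[-0.0144,0.06,0.003],"rot":[0,0,0],"grip":1},{"linear":[-0.024,0.1,0.003],"rot":[0,0,0],"grip":1},{"linear":[-0.034,0.14,0.003],"rot":[0,0,0],"grip":1},{"linear":[-0.043,0.18,0.003],"rot":[0,0,0],"grip":1},{"linear":[-0.053,0.22,0.003],"rot":[0,0,0],"grip":1},{"linear":[-0.062,0.26,0.003],"rot":[0,0,0],"grip":1},{"linear":[-0.062,0.26,0.003],"rot":[0,0,0],"grip":1},{"linear":[-0.062,0.26,0.003],"rot":[0,0,0],"grip":1}])

```text
time: 26.6
ee_pos: [0.5338, 0.1652, 0.0676]
eef_rot: [0.619, 0.785, -0.0, 0.0]
ft_force: [0.5, -0.4, -0.4]
width: 0.016
```

```bash
python3 st.py
python3 - <<'E'
from h import *
b=r.camera("top");a=r.camera("scene")
for c in(a,b):
  for t,z in(("stick_tip",.028),("blank",.02),("stick_grip",.068),("stick",.022)):
    for d in r.spot_point(t,c)[:2]: print(t,round(d["p"],2),pr(atz(c,d["location"],z)))
print(r.read_state()["ee_pos"],r.read_state()["eef_rot"])
E
```

```text
t 26.6 tcp press [-0.133  0.   ] z 0.06764389123535706 F press [ 0.5083  0.4126 -0.3962] knob scene [264.95 211.26  19.  ] top [286.38 184.03  64.  ]
stick_tip 0.66 [-0.02682169  0.00567447]
stick_tip 0.31 [ 0.00146103 -0.19731026]
blank 0.98 [ 0.22299233 -0.13802673]
blank 0.56 [ 0.07773375 -0.00455803]
stick_grip 0.72 [-0.13821138  0.0028047 ]
stick 0.95 [-0.13004698 -0.00315718]
stick_tip 0.65 [-0.02915399 -0.00145526]
blank 0.76 [ 0.24622277 -0.12840904]
blank 0.64 [ 0.07707417 -0.00260143]
[0.53380583 0.16505741 0.06770232] [6.19501307e-01 7.84995623e-01 4.96564868e-05 3.66718787e-05]
```

Emit:
apply_moves(commands=[{"linear":[0,0,0.1],"rot":[0,0,0],"grip":1},{"linear":[-0.02,-0.01,0.15],"rot":[0,0,0],"grip":1},{"linear":[-0.1,-0.04,0.15],"rot":[0,0,0],"grip":1},{"linear":[-0.22,-0.09,0.15],"rot":[0,0,0],"grip":1},{"linear":[-0.34,-0.14,0.15],"rot":[0,0,0],"grip":1},{"linear":[-0.36,-0.148,0.15],"rot":[0,0,0],"grip":1},{"linear":[-0.36,-0.148,0.12],"rot":[0,0,0],"grip":1},{"linear":[-0.36,-0.148,0.06],"rot":[0,0,0],"grip":1},{"linear":[-0.36,-0.148,0.06],"rot":[0,0,0],"grip":1},{"linear":[-0.36,-0.148,0.06],"rot":[0,0,0],"grip":1}])

```text
time: 28.2
ee_pos: [0.4261, 0.1215, 0.0855]
eef_rot: [0.619, 0.785, 0.0, -0.001]
ft_force: [0.3, 0.9, -0.7]
width: 0.016
```

```bash
python3 st.py
python3 - <<'E'
from h import *
a=r.camera("scene");b=r.camera("top")
f=np.hstack([a["frame"][225:375,190:320],b["frame"][185:335,170:300]])
cv2.imwrite("pics/s7.png",cv2.resize(f[...,::-1],None,fx=3,fy=3,interpolation=cv2.INTER_CUBIC))
E
```

```text
t 28.2 tcp press [-0.1156 -0.1149] z 0.08553581408087606 F press [-0.7751  0.4719 -0.7066] knob scene [nan nan  0.] top [286.37 184.02  65.  ]st.py:7: RuntimeWarning: Mean of empty slice.
  y,x=np.nonzero(m);k=(abs(x-proj(c,[.576,-.012,.11])[0])<30)&(abs(y-proj(c,[.576,-.012,.11])[1])<30);return x[k].mean(),y[k].mean(),k.sum()
  ret = ret.dtype.type(ret / rcount)
```

View pics/s7.png

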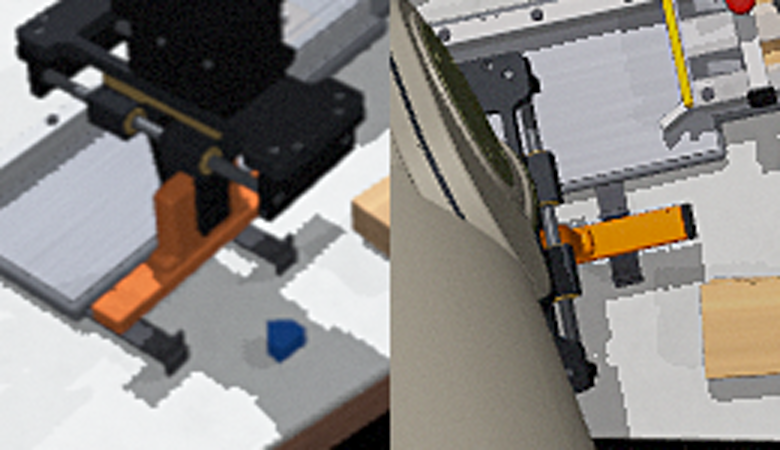

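Emit:
apply_moves(commands=[{"linear":[0,0,-0.03],"rot":[0,0,0],"grip":1},{"linear":[0,0,-0.06],"rot":[0,0,0],"grip":1},{"linear":[0,0,-0.08],"rot":[0,0,0],"grip":1},{"linear":[0,0,-0.09],"rot":[0,0,0],"grip":1},{"linear":[0,0,-0.093],"rot":[0,0,0],"grip":1},{"linear":[0,0,-0.095],"rot":[0,0,0],"grip":1},{"linear":[0,0,-0.095],"rot":[0,0,0],"grip":1}])

```text
time: 29.1
ee_pos: [0.4259, 0.1208, 0.0573]
eef_rot: [0.619, 0.785, 0.0, 0.0]
ft_force: [-0.3, -0.1, -1.7]
width: 0.0158
```

Emit:
apply_moves(commands=[{"linear":[0,0,-0.002],"rot":[0,0,0],"grip":1},{"linear":[0,0,-0.002],"rot":[0,0,0],"grip":0.4},{"linear":[0,0,-0.002],"rot":[0,0,0],"grip":0.2},{"linear":[0,0,-0.002],"rot":[0,0,0],"grip":0},{"linear":[0,0,-0.002],"rot":[0,0,0],"grip":0},{"linear":[0,0,-0.002],"rot":[0,0,0],"grip":0},{"linear":[0,0,-0.002],"rot":[0,0,0],"grip":0},{"linear":[0,0,-0.002],"rot":[0,0,0],"grip":0}])

```text
time: 29.9
ee_pos: [0.4257, 0.1207, 0.0566]
eef_rot: [0.619, 0.785, 0.0, 0.0]
ft_force: [0.3, -0.3, -0.6]
width: 0.0429
```

Emit:
apply_moves(commands=[{"linear":[0,0,0.05],"rot":[0,0,0],"grip":0},{"linear":[0,0,0.15],"rot":[0,0,0],"grip":0},{"linear":[0,0,0.3],"rot":[0,0,0],"grip":0},{"linear":[0,0,0.45],"rot":[0,0,0],"grip":0},{"linear":[0,0,0.6],"rot":[0,0,0],"grip":0},{"linear":[0,-0.15,0.6],"rot":[0,0,0],"grip":0},{"linear":[0,-0.3,0.6],"rot":[0,0,0],"grip":0},{"linear":[0,-0.45,0.6],"rot":[0,0,0],"grip":0},{"linear":[0,-0.6,0.6],"rot":[0,0,0],"grip":0},{"linear":[0,-0.75,0.6],"rot":[0,0,0],"grip":0},{"linear":[0,-0.9,0.6],"rot":[0,0,0],"grip":0},{"linear":[0,-0.9,0.6],"rot":[0,0,0],"grip":0},{"linear":[0,-0.9,0.6],"rot":[0,0,0],"grip":0}])

```text
time: 31.2
ee_pos: [0.4255, -0.1499, 0.2363]
eef_rot: [0.62, 0.784, 0.0, -0.0]
ft_force: [0.0, 0.9, -0.1]
width: 0.0434
```

```bash
python3 st.py
python3 - <<'E'
from h import *
a=r.camera("scene");b=r.camera("top")
for c in(a,b):
  for t,z in(("stick_tip",.018),("blank",.02),("stick_grip",.058),("stick",.012),("rest",.012)):
    for d in r.spot_point(t,c)[:2]: print(t,round(d["p"],2),pr(atz(c,d["location"],z)))
f=np.hstack([a["frame"][195:345,190:320],b["frame"][150:300,180:310]])
cv2.imwrite("pics/s8.png",cv2.resize(f[...,::-1],None,fx=3,fy=3,interpolation=cv2.INTER_CUBIC))
E
```

```text
t 31.2 tcp press [ 0.1481 -0.1788] z 0.23631563185338175 F press [-0.8882  0.2506 -0.1144] knob scene [265.11 211.33  18.  ] top [286.31 184.08  64.  ]
blank 0.89 [ 0.23221478 -0.13670622]
blank 0.48 [ 0.07601402 -0.00460075]
stick_grip 0.57 [-0.11448724 -0.1178493 ]
stick_grip 0.37 [-0.04418947 -0.041612  ]
stick 0.82 [-0.11630037 -0.11864221]
rest 0.2 [0.04910436 0.00513962]
stick_tip 0.6 [-0.01362994 -0.11496335]
blank 0.65 [0.0810132  0.00148939]
stick_grip 0.61 [-0.10832565 -0.10946802]
stick 0.73 [ 0.00377368 -0.00661278]
stick 0.58 [-0.11088292 -0.11284619]
```

View pics/s8.png

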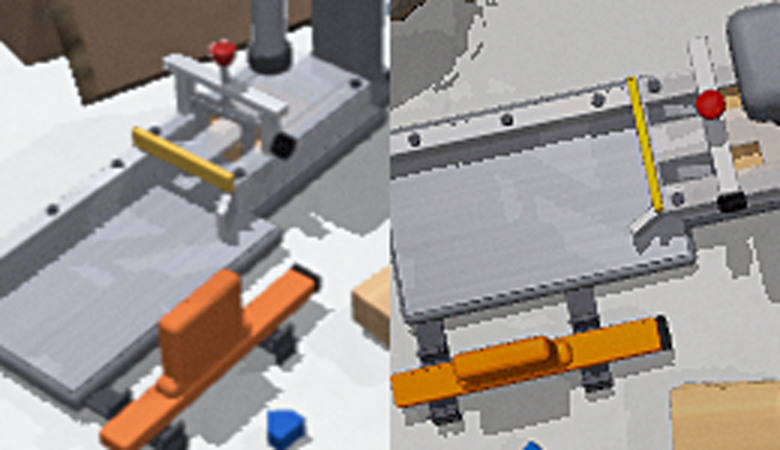

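The stick lies flat and parallel to the feed in both brackets. The blank is under the guard past the bolt unit, and the knob is down.

```bash
python3 -c "
from bench import r
print(r.close_job())"
```

```text
the job is handed in; nothing more can be done
None
```

I loaded the blank with the push stick, laid the stick back in its brackets and handed the job in at about 31 s. The hand-in gives no verdict, so the results below are my own measurements.

- **Feeding:** I squared the blank with the stick's side until its far edge was about 1–1.5 mm off the fence by the camera. Then I pushed it in from behind. The highest force I read at the wrist was 10.5 N, and it was only read at the end of each move.
- **Bolts:** The red knob rose as the blank went in. It fell back to its starting height when the blank was home, and was still down after I pulled the stick out and at the last look. The networks put the blank's centre 76–81 mm past the mouth, against the 65 mm needed.
- **Stick:** The last picture shows it flat in both brackets and parallel to the feed. The two cameras put its origin within about 4 mm of the rest point, along and across. They disagree by about 5 mm in each direction, more than the stated 2 mm calibration, but both stay inside the limits.
- **Other objects:** I never touched the spare blanks, blue piece, tape dispenser or pencil, but I did not measure them again at the end. Two of the later network detections were plainly wrong, and I ignored them.

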